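# Pulse the spice grinder with its twist lid

### The job

Set up the spice grinder by pressing its three keys fully down and letting each up again, one at a time: the round key first, then the square one, then the long bar key. Then pick up the grinder's lid, drop its two lugs through the slots of the collar until it sits fully down, and twist it clockwise half-way to the lock, to the tall mark (40 degrees), without letting it click into the lock. A spring turns the lid back, so finish still gripping it and holding it seated at half-way; leave the things around it where they stand.

Things in the scene. Friction and masses are not known exactly. Their poses are not given: they have to be found in the camera images.
- grinder: Spice grinder, a fixed grey base: round drum 116 mm across, 70 mm high, with a steel bayonet collar on top (94 mm across, top at 86.5 mm), and a key plinth 134 mm wide, 50 mm high on its -x side, reaching 135 mm from the drum's axis. Origin: on the drum's axis at worktop height; z up; x points away from the keys and runs through both collar slots.
- collar (a point): Centre of the collar's floor, 70 mm above the worktop; axes as the grinder's; a seated lid's origin comes here. Mouth 56 mm across, 16.5 mm deep; its inward flange (7 mm thick, underside 9.5 mm over the floor) has two slots 16 mm wide at the +x and -x sides, reaching out to 69 mm across.
- half_mark (a point): Top of one tall narrow half-way mark (9 mm high) on the collar's rim, 44.5 mm from the axis. Such a mark stands 40 degrees clockwise (from above) of each slot; each slot has a low narrow mark; low wide marks at 82 degrees show the lock. The lid's bar points at these marks.
- lid: The grinder's loose grey lid, 0.1 to 0.18 kg, 58 mm high, upright on the worktop. Origin: centre of its underside; z up. Plug 52 mm across, 20 mm high; two lugs at its foot along +x and -x, 10 mm wide, 65 mm over both; above the plug a brim 80 mm across (20 to 28 mm high). It enters with its x along the collar's x, either way round, with 2 mm play all round and about 5 degrees of yaw.
- lid_grip (a point): Centre of the top of the lid's bar grip, 58 mm over the lid's origin. The bar runs along the lid's x: 64 mm long, 14 mm wide, 30 mm high above the brim. Once seated the lid turns clockwise seen from above; a stop blocks the other way. A half turn of the lid makes no difference.
- ring (a joint): Sprung ring in the collar that the lugs push: 0 at rest, grows clockwise from above, rad. The lid turns about 0.08 rad before it meets the ring, so it reads the lid's turn less 0.08. Half-way is 0.62. From about 0.8 a lock pin is felt; past 0.98 counts as clicked; locked at 1.35. The spring pushes back with 0.04 Nm at 0, 0.07 Nm at half-way, and turns a released lid back.
- key_round (a joint): Travel of the round key (23 mm across), m: 0 up, 0.006 fully down. The three keys stand in a row on the plinth, 97 mm to the -x side of the drum's axis and 40 mm apart, in an order that varies; each needs about 5 N to go fully down and springs back.
- key_square (a joint): Travel of the square key (20 by 20 mm), m: 0 up, 0.006 fully down; about 5 N.
- key_bar (a joint): Travel of the long bar key (40 mm along the grinder's x by 11 mm), m: 0 up, 0.006 fully down; about 5 N.
- key_round_top (a point): Centre of the round key's top face, 62 mm above the worktop when up; moves with the key.
- key_square_top (a point): Centre of the square key's top face, 62 mm above the worktop when up; moves with the key.
- key_bar_top (a point): Centre of the long bar key's top face, 62 mm above the worktop when up; moves with the key.
- ring_cutter: Bystander: open steel ring cutter, 55 mm across, 31 mm high; origin under its centre. Leave alone.
- paper_cups: Bystander: stack of empty paper cups, 60 mm across, 86 mm high; origin under its centre. Leave alone.
- dessert_cup: Bystander: paper cup of set custard, 58 mm across, 46 mm high; origin under its centre. Leave alone.
Not all that is in view belongs to the job. Leave any blue or turquoise look-alike of the lid alone.

How it is judged:
By the outcome, as a careful person would: the job done as asked, in the order asked, and still so for the second after the job is handed in, while the arm keeps its last pose, push and grip.
It also fails if it takes over 72 s, if anything falls off the work surface, if the arm or the gripper's body presses on something with over 40 N, if the wrist force passes 120 N, or if a joint passes its speed limit or range.

### The arm

A 7-joint arm with a two-finger parallel gripper is mounted at the origin on a cart in front of the work surface, level with it; the furniture and walls round the work are solid. World frame = base frame: x ahead of the robot, y to its left, z up, the work surface at z = 0. Lengths are in m, angles in rad, forces in N, time in s.
With the tool pointing down it reaches from about 0.425 to 0.95 m from the base axis. Payload 16.7 kg.
Tool frame: the origin (TCP) lies between the finger pads; the fingertips stand r.tip_reach ahead of it and the grasp point (between the pads) lies 2 mm behind it (r.tip_reach is the distance from the TCP to the fingertips, in m); z points along the fingers, y is the line along which they close (so a half turn about z gives the same grasp; the last joint's range is limited). The gripper opens to 94 mm and grips with 3 to 60 N. Pads are 16 mm wide; open, the fingers measure 119 mm over their backs; the gripper's body (75 mm by 177 mm) begins 78 mm behind the grasp point.
Start: joints at [-1.442, 0.426, 0.074, 1.606, -0.034, 1.111, -0.067], TCP at [0.186, 0.649, 0.222] pointing down, gripper open.
Joint ranges: [-2.85, 2.85], [-0.5, 2.14], [-1.23, 1.37], [0.21, 2.46], [-1.02, 4.16], [0.16, 2.05], [-2.73, 2.73]. Speed limits (rad/s): [1.89, 1.89, 2.39, 2.39, 3.01, 3.01, 3.01].

### API

Orientations are given as [roll, pitch, yaw] about the fixed x, y, z axes, in that order (R = Rz(yaw) Ry(pitch) Rx(roll)).
In Python, from rig import r gives the robot as it stands. Calls block until the motion is done:
- r.move_pose(position, orientation): joint-space move of the TCP to a pose.
- r.movel(position, velocity=0.15, ori=None, force_limit=None): straight line of the TCP; ori=None keeps the orientation; velocity is the mean speed in m/s. With force_limit (N) it stops when the force on the tool has changed by that much, and returns True; else False.
- r.move_joints(angles): joint-space move.
- r.move_gripper(opening, strength=None): finger opening in m; strength is the grip in N (None keeps the last); returns when the fingers have stopped.
- r.wait(seconds).
- r.ik(position, orientation): joint angles nearest the present ones, or None.
- r.read_state(): the state.
- r.snapshot(name): name is "side" or "top"; returns the picture (384x512x3 uint8, red, green, blue); there is no depth.
- r.get_calibration(name): a dict with "camera_matrix" (3x3 intrinsics, pixels), "dist" ([k1, k2, p1, p2, k3] as OpenCV has them; the pictures are not rectified), "world_from_camera" (4x4, takes a point from camera to world coordinates). Camera axes: x right, y down, z forward; pixel columns grow to the right and rows downward; lengths in m; the calibration is good to about 2 mm. A picture is of the moment at which its call begins. get_calibration takes no time and is no camera call.
A pose or a line that the arm cannot do raises r.IKError and nothing moves.
- r.job_done(): hands the job in; it is judged then, once.
The state is a dict: "clock": time; "joint_positions": joint angles; "dq": joint speeds; "joint_efforts": joint torques, N m; "tool_pos": TCP position; "eef_rot": TCP orientation; "contact_force": force on the tool from outside, world axes, zero at the start; "moment": the same for the moment, N m; "opening": finger opening in m; "gripper_force": force on a finger pad.
Only numpy, scipy, OpenCV 4.12 (cv2) and the standard library are available. Lean on these libraries where they do the work, as an engineer would, in place of code of your own. Each camera call takes 0.05 s, during which the arm holds its last target. There are 200 camera calls.

## Working session

There is one attempt and no reset: what is moved stays moved. The work goes in short steps, each a Python script; the robot and the scene stay as the last script left them, time stands still between calls to the robot, and variables do not carry over. Pictures are saved under pics/ and viewed, at most 10 in all, crops included, and the job is handed in when it is done.

```bash
mkdir -p pics; ls; python3 - <<'E'
from rig import r
import cv2,numpy as np
for n in("side","top"):
    cv2.imwrite(f"pics/{n}0.png",cv2.cvtColor(r.snapshot(n),cv2.COLOR_RGB2BGR))
    c=r.get_calibration(n);print(n,np.round(c["camera_matrix"],1).tolist(),c["dist"],np.round(c["world_from_camera"],3).tolist())
s=r.read_state();print(s,r.tip_reach)
E
```

```text
pics
side [[375.4, 0.0, 256.1], [0.0, 375.4, 194.0], [0.0, 0.0, 1.0]] [-0.03800771  0.          0.          0.          0.        ] [[0.982, -0.068, 0.177, 0.388], [-0.188, -0.446, 0.875, -0.867], [0.02, -0.892, -0.451, 0.537], [0.0, 0.0, 0.0, 1.0]]
top [[435.4, 0.0, 254.5], [0.0, 435.4, 196.2], [0.0, 0.0, 1.0]] [0.03631559 0.         0.         0.         0.        ] [[0.019, -0.993, 0.119, 0.462], [-0.999, -0.022, -0.023, -0.01], [0.025, -0.118, -0.993, 1.186], [0.0, 0.0, 0.0, 1.0]]
{'clock': 0.1, 'joint_positions': array([-1.44150262,  0.42664873,  0.07386475,  1.60653934, -0.03411808,
        1.11081032, -0.06708944]), 'dq': array([-8.62682748e-05, -8.98481455e-04,  1.85250639e-04, -3.01417859e-04,
        2.32112563e-04,  8.97419437e-04, -1.23688695e-03]), 'joint_efforts': array([ 9.39544028e-03, -9.37449861e+01,  3.67717624e+00, -4.55050778e+01,
       -4.87204269e-02,  1.67533971e-02,  4.91664684e-05]), 'tool_pos': array([0.18568037, 0.64856429, 0.22186143]), 'eef_rot': array([-3.14044846e+00,  6.74434630e-05,  2.86275930e+00]), 'contact_force': array([-0.39329897, -0.06696825,  0.63924887]), 'moment': array([-0.02292847, -0.00840439, -0.0619833 ]), 'gripper_force': 0.0, 'opening': 0.09403926240735286} 0.017
```

View pics/side0.png

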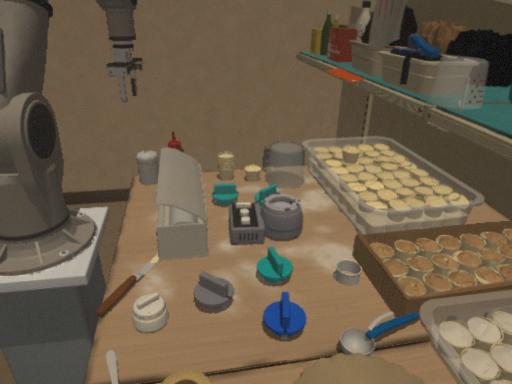

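View pics/top0.png

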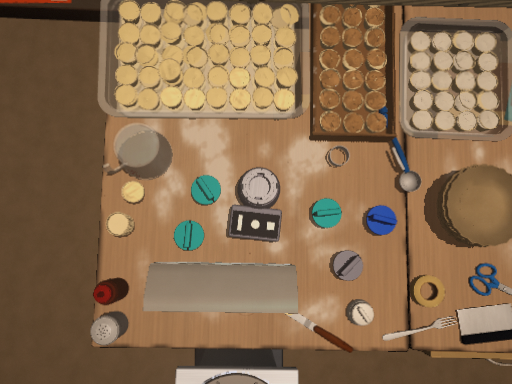

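```bash
cat > crop.py <<'E'
import cv2,numpy as np
def panel(img,x0,y0,w,h,s):
    c=cv2.resize(img[y0:y0+h,x0:x0+w],None,fx=s,fy=s,interpolation=cv2.INTER_CUBIC)
    for x in range(-(-x0//10)*10,x0+w,10):
        cv2.line(c,(int((x-x0+.5)*s),0),(int((x-x0+.5)*s),6),(0,0,255),1); cv2.putText(c,str(x),(int((x-x0)*s),16),0,.33,(0,255,255),1)
    for y in range(-(-y0//10)*10,y0+h,10):
        cv2.line(c,(0,int((y-y0+.5)*s)),(6,int((y-y0+.5)*s)),(0,0,255),1); cv2.putText(c,str(y),(8,int((y-y0+.5)*s)+4),0,.33,(0,255,255),1)
    return c
E
python3 - <<'E'
import cv2,numpy as np
from crop import panel
t=cv2.imread("pics/top0.png");s=cv2.imread("pics/side0.png")
cv2.imwrite("pics/c1.png",np.vstack([np.hstack([panel(t,222,163,66,83,6)[:, :396],panel(t,322,240,66,83,6)[:,:396]])]))
cv2.imwrite("pics/c2.png",np.hstack([panel(s,222,185,88,66,4.5),panel(s,180,262,88,66,4.5)]))
E
```

```text
(no output)
```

View pics/c1.png

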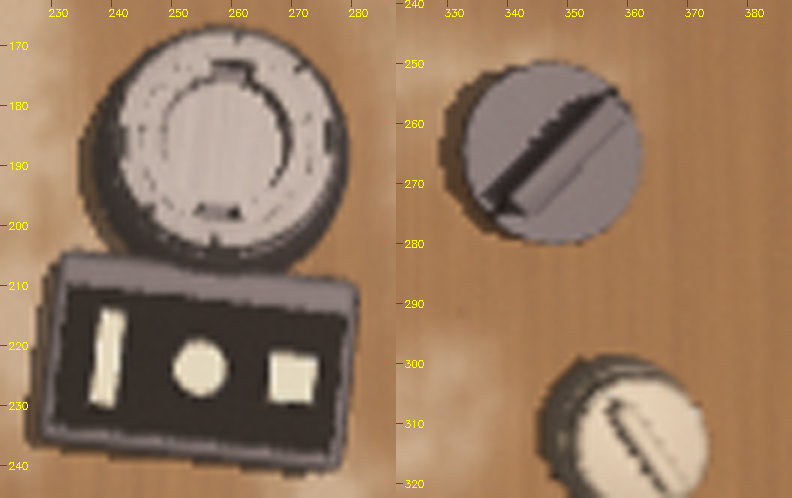

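View pics/c2.png

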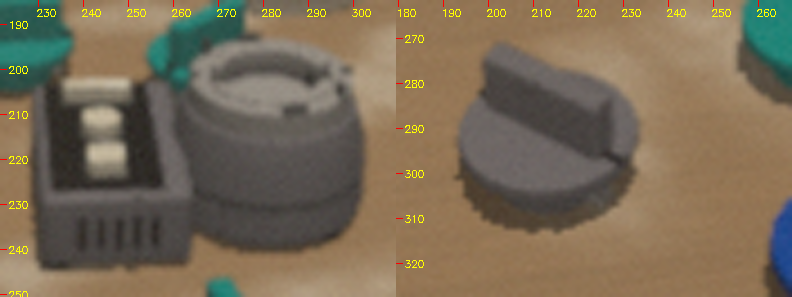

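```bash
cat > geo.py <<'E'
from rig import r
import cv2,numpy as np
C={n:r.get_calibration(n) for n in("side","top")}
def proj(n,P):
    c=C[n];M=np.linalg.inv(c["world_from_camera"])
    return cv2.projectPoints(np.atleast_2d(P).astype(float),cv2.Rodrigues(M[:3,:3])[0],M[:3,3],c["camera_matrix"],np.array(c["dist"]))[0][:,0]
def ray(n,p):
    c=C[n];W=c["world_from_camera"]
    u=cv2.undistortPoints(np.array([[p]],float),c["camera_matrix"],np.array(c["dist"]))[0,0]
    return W[:3,3],W[:3,:3]@[u[0],u[1],1]
def onz(n,p,z):
    o,d=ray(n,p);return o+d*(z-o[2])/d[2]
def tri(ps,pt):
    A=[];b=[]
    for n,p in(("side",ps),("top",pt)):
        o,d=ray(n,p);d=d/np.linalg.norm(d);Q=np.eye(3)-np.outer(d,d);A.append(Q);b.append(Q@o)
    return np.linalg.lstsq(np.vstack(A),np.hstack(b),rcond=None)[0]
E
python3 - <<'E'
from geo import *
np.set_printoptions(precision=4,suppress=True)
for k,ps,pt,z in(("bar",(240,203.5),(239.8,222),.062),("round",(242,209.7),(254.5,223.8),.062),("square",(243,217.5),(270,225.5),.062),
  ("collar",(281,204),(258.6,185.3),.0865),("grip",(214.2,278.8),(350.5,266),.058),("brim",(214,293.5),(347.2,265),.028)):
    print(k,tri(ps,pt),onz("side",ps,z),onz("top",pt,z))
a,b=onz("top",(239.8,222),.062),onz("top",(270,225.5),.062);print("yaw",np.degrees(np.arctan2(-(a-b)[0],(a-b)[1])))
a,b=onz("top",(259.2,174),.08),onz("top",(256.7,197.5),.08);print("yaw slots",np.degrees(np.arctan2((a-b)[1],(a-b)[0])))
a,b=onz("top",(357,255.5),.058),onz("top",(337.5,275),.058);print("lidyaw",np.degrees(np.arctan2((a-b)[1],(a-b)[0])))
a,b=onz("side",(200.4,275.3),.058),onz("side",(225.3,286.4),.058);print("lidyaw",np.degrees(np.arctan2((a-b)[1],(a-b)[0])))
# tall grey box corners
for p in((145,310),(298,310),(298,265)): print(onz("top",p,.1))
for p in((188,252),(162,156),(197,188),(205,250)): print("s",onz("side",p,0.0),onz("side",p,0.1))
E
```

```text
bar [0.5248 0.001  0.0647] [0.5215 0.006  0.062 ] [0.529  0.0006 0.062 ]
round [ 0.5225 -0.037   0.067 ] [ 0.5216 -0.0283  0.062 ] [ 0.5251 -0.0375  0.062 ]
square [ 0.5188 -0.0769  0.0673] [ 0.5178 -0.0679  0.062 ] [ 0.5215 -0.0776  0.062 ]
collar [ 0.6217 -0.0454  0.0798] [ 0.6169 -0.0575  0.0865] [ 0.6221 -0.0455  0.0865]
grip [ 0.4241 -0.2863  0.0587] [ 0.4262 -0.2856  0.058 ] [ 0.4221 -0.2863  0.058 ]
brim [ 0.4239 -0.2865  0.0217] [ 0.4241 -0.2936  0.028 ] [ 0.4235 -0.2849  0.028 ]
yaw -5.439504634620021
yaw slots -4.982221194108895
lidyaw -45.10077028985293
lidyaw 137.71858582206988
[0.3102 0.2236 0.1   ]
[ 0.3154 -0.1465  0.1   ]
[ 0.4235 -0.1459  0.1   ]
s [ 0.3774 -0.1057  0.    ] [ 0.3794 -0.2474  0.1   ]
s [0.2956 0.5549 0.    ] [0.3129 0.2903 0.1   ]
s [0.4167 0.2463 0.    ] [0.4114 0.0391 0.1   ]
s [ 0.4184 -0.1039  0.    ] [ 0.4129 -0.2459  0.1   ]
```

```bash
python3 - <<'E'
from geo import *
np.set_printoptions(precision=3,suppress=True)
for p in((203,213),(162,204),(197,160)):
    o,d=ray("side",p);print("box top",o+d*(-.104-o[1])/d[1])
R=np.radians
for P,y in(((.525,-.037,.079),175),((.525,-.037,.079),-5),((.424,-.286,.06),136.3),((.424,-.286,.06),-43.7),((.622,-.0455,.2),175),((.622,-.0455,.12),135),((.622,-.0455,.2),-5),((.622,-.0455,.12),-45)):
    print(P,y,r.ik(P,[np.pi,0,R(y)]))
E
```

```text
box top [ 0.418 -0.104  0.104]
box top [ 0.328 -0.104  0.135]
box top [ 0.411 -0.104  0.236]
(0.525, -0.037, 0.079) 175 [-0.583  0.445  0.663  2.091 -0.407  0.734  1.824]
(0.525, -0.037, 0.079) -5 [-0.872  0.666  1.116  2.103 -0.8    0.886 -0.939]
(0.424, -0.286, 0.06) 136.3 [ 0.099  0.413  0.449  2.125 -0.288  0.661  1.552]
(0.424, -0.286, 0.06) -43.7 [-0.396  0.774  1.206  2.147 -0.953  0.929 -0.949]
(0.622, -0.0455, 0.2) 175 [-0.611  0.458  0.783  1.782 -0.367  1.054  1.789]
(0.622, -0.0455, 0.12) 135 [-0.58   0.56   0.753  1.848 -0.474  0.922  1.177]
(0.622, -0.0455, 0.2) -5 [-0.827  0.658  1.191  1.792 -0.666  1.165 -1.081]
(0.622, -0.0455, 0.12) -45 [-0.812  0.817  1.205  1.859 -0.863  1.11  -1.629]
```

```bash
python3 - <<'E'
from geo import *
np.set_printoptions(precision=4,suppress=True)
O=[np.pi,0,np.radians(174.8)]
u=np.array([np.sin(np.radians(-5.2)),-np.cos(np.radians(-5.2))])  # toward square
c=np.array([.5245,-.0365])
r.move_gripper(0.0,20)
print(r.read_state()["opening"])
first=True
for k,s in(("round",0),("square",.04),("bar",-.04)):
    p=c+s*u
    if first: r.move_pose([*p,.15],O);first=False
    r.movel([*p,.09],.2); f0=r.read_state()["contact_force"][2]
    h=r.movel([*p,.070],.04,force_limit=14)
    st=r.read_state();print(k,h,st["tool_pos"],st["contact_force"][2]-f0,st["clock"])
    cv2.imwrite(f"pics/k_{k}.png",cv2.cvtColor(r.snapshot("side"),cv2.COLOR_RGB2BGR))
    r.movel([*p,.09],.12)
    print(r.read_state()["contact_force"][2])
E
```

```text
0.0006158719380571881
round True [ 0.5255 -0.0363  0.0728] 22.772914010557002 5.1417
0.9227763197895371
square True [ 0.5214 -0.0756  0.0727] 28.282018241227444 6.3
0.530037833735124
bar True [0.5285 0.0026 0.0727] 26.65560525265077 7.65
-0.7490490102154183
```

```bash
python3 - <<'E'
from geo import *
np.set_printoptions(precision=4,suppress=True)
O=[np.pi,0,np.radians(136.3)]
p=[.4235,-.2863]
r.movel([.53,-.037,.2],.3)
r.move_pose([*p,.17],O)
r.move_gripper(.05,25)
print(r.movel([*p,.050],.15,force_limit=8),r.read_state()["tool_pos"])
r.move_gripper(0.0,40)
st=r.read_state();print(st["opening"],st["gripper_force"],st["clock"],st["contact_force"])
r.movel([*p,.13],.15)
r.movel([p[0]+.08,p[1]+.08,.19],.2)
r.move_pose([.622,-.0455,.19],[np.pi,0,np.radians(174.8)])
r.wait(.3)
for n in("side","top"): cv2.imwrite(f"pics/h_{n}.png",cv2.cvtColor(r.snapshot(n),cv2.COLOR_RGB2BGR))
st=r.read_state();print(st["opening"],st["tool_pos"],st["eef_rot"],st["clock"],st["contact_force"])
from crop import panel
t=cv2.imread("pics/h_top.png");s=cv2.imread("pics/h_side.png")
cv2.imwrite("pics/c3.png",np.hstack([panel(s,232,150,88,100,4.5),panel(t,215,140,88,100,4.5)]))
E
```

```text
False [ 0.4238 -0.2866  0.0506]
0.014079962599992286 39.996322989463806 12.0917 [-0.1431 -0.9394  2.1242]
0.013703591134390476 [ 0.6219 -0.0459  0.1901] [3.1415 0.0001 3.0501] 14.7833 [-0.98    0.6231 -1.6211]
```

View pics/c3.png

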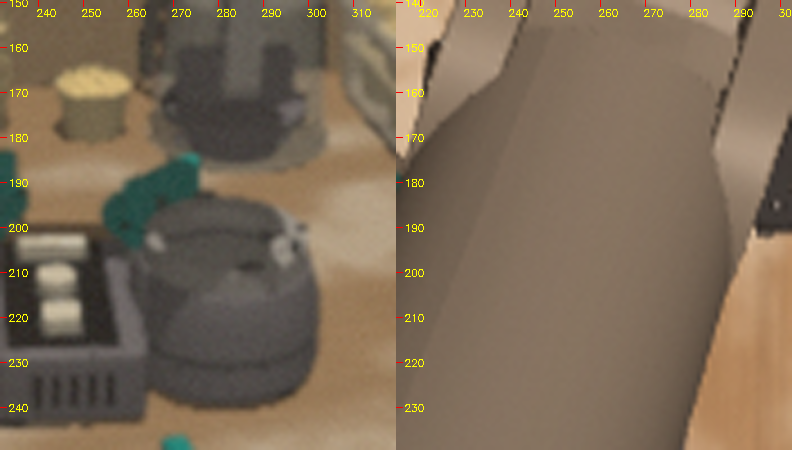

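```bash
python3 - <<'E'
from geo import *
s=cv2.imread("pics/h_side.png")
def circ(c,z,R): 
    t=np.linspace(0,2*np.pi,60);return np.c_[c[0]+R*np.cos(t),c[1]+R*np.sin(t),0*t+z]
x0,y0,sc=232,140,7.5
v=cv2.resize(s[y0:y0+78,x0:x0+104],None,fx=sc,fy=sc,interpolation=cv2.INTER_CUBIC)
v=cv2.convertScaleAbs(v,alpha=1.5,beta=15)
def dr(P,col): cv2.polylines(v,[np.int32(((proj("side",P)-[x0,y0]+.5)*sc*16))],False,col,1,cv2.LINE_AA,4)
c=(.6219,-.0459);zl=.1402
dr(circ(c,zl+.028,.04),(0,255,255));dr(circ(c,zl+.02,.04),(0,255,255));dr(circ(c,zl,.026),(0,255,0))
g=(.622,-.0455);dr(circ(g,.0865,.047),(255,0,255));dr(circ(g,.0865,.028),(255,0,0));dr(circ(g,0.035,.058),(0,0,255))
a=np.radians(-5.2);u=np.array([np.cos(a),np.sin(a)])
for k in(-1,1):
    q=np.array(g)+k*.097*-u*(k==1)
    e=np.array(c)+k*.0325*u;dr([[*e,zl],[*e,zl+.006]],(0,255,0))
cv2.imwrite("pics/c4.png",v)
E
```

```text
(no output)
```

View pics/c4.png

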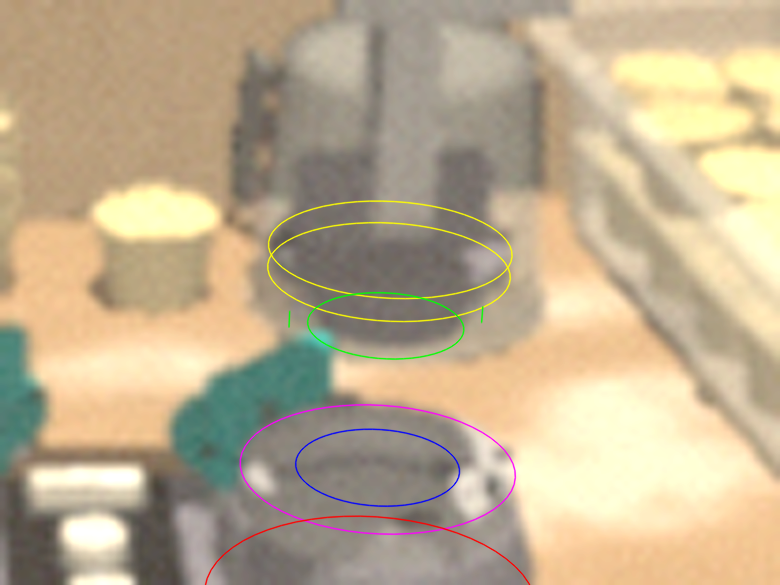

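```bash
cat > ins.py <<'E'
from geo import *
np.set_printoptions(precision=4,suppress=True)
def st():
    s=r.read_state();print(s["tool_pos"],s["contact_force"],s["moment"],round(s["clock"],2),round(s["opening"],4));return s
E
python3 - <<'E'
from ins import *
p=np.array([.622,-.0455])
r.movel([*p,.145],.15);st()
done=False
a=np.radians(-5.2);u=np.array([np.cos(a),np.sin(a)]);w=np.array([-u[1],u[0]])
for dx,dy in((0,0),(.0025,0),(-.0025,0),(0,.0025),(0,-.0025),(.0025,.0025),(-.0025,-.0025)):
    q=p+dx*u+dy*w
    r.movel([*q,.139],.1)
    h=r.movel([*q,.1205],.03,force_limit=8);print(dx,dy,h);s=st()
    if s["tool_pos"][2]<.123: break
    if s["tool_pos"][2]<.134: break
    r.movel([*q,.1395],.1)
E
```

```text
[ 0.6219 -0.0458  0.1451] [ 0.0097 -0.0191 -1.7051] [-0.0421  0.0379 -0.0323] 15.23 0.0139
0 0 True
[ 0.6217 -0.0455  0.1201] [-1.8255  0.6733  7.4002] [ 0.2237  0.3265 -0.0336] 16.12 0.0136
```

```bash
python3 - <<'E'
from ins import *
P=[.6217,-.0455,.1203]
for i,d in enumerate((0,2,4,6,8,12,16,20,24,28,32,36,40)):
    r.movel(P,.05,ori=[np.pi,0,np.radians(174.8-d)]) if d else r.movel(P,.02)
    r.wait(.2)
    s=r.read_state();print(d,s["tool_pos"],np.degrees(s["eef_rot"][2]).round(2),s["contact_force"],s["moment"][2].round(3),round(s["clock"],2))
for n in("side","top"): cv2.imwrite(f"pics/t_{n}.png",cv2.cvtColor(r.snapshot(n),cv2.COLOR_RGB2BGR))
from crop import panel
cv2.imwrite("pics/c5.png",panel(cv2.convertScaleAbs(cv2.imread("pics/t_side.png"),alpha=1.5,beta=15),232,160,100,75,7.5))
E
```

```text
0 [ 0.6216 -0.0455  0.1202] 174.81 [ 0.4614  0.2255 -1.8384] -0.031 16.57
2 [ 0.6217 -0.0456  0.1203] 172.83 [-0.0658 -0.7247 -1.8955] 0.017 17.02
4 [ 0.6217 -0.0456  0.1203] 170.83 [-0.9101 -1.1324 -1.5849] 0.091 17.47
6 [ 0.6217 -0.0455  0.1203] 168.84 [ 0.2236 -1.6646 -2.1438] 0.034 17.92
8 [ 0.6217 -0.0455  0.1203] 166.84 [ 0.3698 -1.2579 -2.099 ] 0.075 18.37
12 [ 0.6217 -0.0455  0.1203] 162.88 [ 0.4826 -2.1589 -2.2098] 0.025 18.82
16 [ 0.6217 -0.0455  0.1203] 158.88 [ 0.5323 -2.5407 -2.5123] 0.061 19.27
20 [ 0.6217 -0.0455  0.1203] 154.88 [ 0.8637 -1.7599 -1.0608] 0.103 19.72
24 [ 0.6217 -0.0455  0.1203] 150.88 [ 0.1534 -2.2301 -1.0358] 0.053 20.17
28 [ 0.6217 -0.0455  0.1203] 146.88 [ 0.6179 -3.0535 -1.8714] 0.045 20.62
32 [ 0.6217 -0.0455  0.1203] 142.88 [-0.986  -2.8401 -2.0273] 0.076 21.07
36 [ 0.6217 -0.0455  0.1203] 138.88 [-1.4374 -3.0673 -2.035 ] 0.075 21.52
40 [ 0.6217 -0.0455  0.1203] 134.88 [-0.983  -2.4272 -1.1133] 0.062 21.97
```

View pics/c5.png

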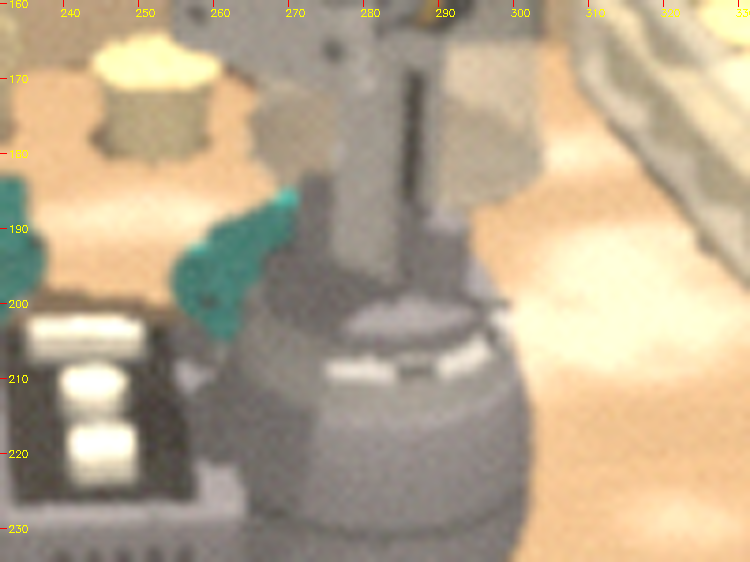

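```bash
python3 - <<'E'
from ins import *
from crop import panel
g=np.array([.6217,-.0455])
im=cv2.convertScaleAbs(cv2.imread("pics/t_side.png"),alpha=1.3);i0=cv2.convertScaleAbs(cv2.imread("pics/side0.png"),alpha=1.3)
x0,y0,sc=264,180,9
out=[]
for k in(im,i0):
    v=cv2.resize(k[y0:y0+50,x0:x0+44],None,fx=sc,fy=sc,interpolation=cv2.INTER_CUBIC)
    for d,col in((-45.2,(0,255,0)),(-37,(0,255,255)),(-53,(255,0,255)),(-5.2,(255,0,0)),(-87.2,(0,0,255))):
        a=np.radians(d);e=g+.0445*np.array([np.cos(a),np.sin(a)])
        q=proj("side",[[*e,.0865],[*e,.0955]]);cv2.line(v,*[tuple(int(t) for t in (z-[x0,y0]+.5)*sc) for z in q],col,1)
    out.append(v)
cv2.imwrite("pics/c6.png",np.hstack(out))
E
```

```text
(no output)
```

View pics/c6.png

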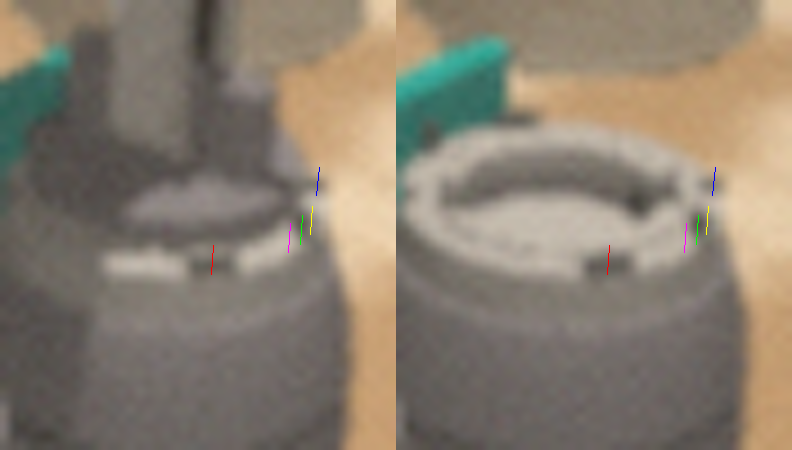

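```bash
python3 - <<'E'
from ins import *
st();r.wait(.5);s=st();print(np.degrees(s["eef_rot"]),s["gripper_force"]);print(r.job_done())
E
```

```text
[ 0.6217 -0.0455  0.1203] [-0.936  -2.6592 -0.9547] [-0.7638  0.3776  0.0229] 22.07 0.0141
[ 0.6217 -0.0455  0.1203] [-1.2469 -2.8604 -1.3293] [-0.7674  0.3972  0.0511] 22.57 0.0138
[179.9998   0.0021 134.8017] 39.99734580516815
the job is handed in; nothing more can be done
None
```

I pressed the round, square and bar keys fully down in that order. The lid is seated in the collar and held, still gripped, at about 40° (half-way), and the job was handed in at about 23 s. The angle comes from the tool's yaw and the collar's marks in the images; I had no direct reading of the ring joint.

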